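Lay a pump cylinder down in its cradle

ROBOT

A 6-joint arm with a two-finger parallel gripper is mounted at the origin on the work surface. World frame = base frame: x ahead of the robot, y to its left, z up, the work surface at z = 0. Lengths are in m, angles in rad, forces in N, time in s.
With the tool pointing down it reaches from about 0.375 to 0.9 m from the base axis. Payload 3.1 kg.
Tool frame: the origin (TCP) lies at the centre of the arm's flange, where the gripper is bolted on; the fingertips stand 182 mm ahead of it and the grasp point (between the pads) lies 164 mm ahead of it; z points along the fingers, y is the line along which they close (so a half turn about z gives the same grasp; the last joint's range is limited). The gripper opens to 87 mm and grips with 3 to 60 N. Pads are 19 mm wide; open, the fingers measure 117 mm over their backs; the gripper's body (75 mm by 190 mm) begins 51 mm behind the grasp point.
Start: joints at [0.996, 0.527, 1.433, -0, 1.181, -0.178], TCP at [0.242, 0.576, 0.405] pointing down, gripper open.
Joint ranges: [-3.08, 3.08], [-0.75, 2.2], [0.22, 2.44], [-1.43, 4.57], [0, 2.65], [-2.85, 2.85]. Speed limits (rad/s): [2.79, 2.79, 3.14, 3.14, 3.14, 3.14].

INTERFACE

Orientations are given as a unit quaternion [x, y, z, w].
In Python, from rig import * gives the robot as it stands.
- The arm moves only by the tool move_arm, never from a script. Its argument "commands" is a list that holds one entry, the list of rows, each a list of 6 numbers: the shift along the tool's x, y, z in units of 40 mm (1.0 is 40 mm), then the turn, a rotation vector about the tool's x, y, z in rad. A call has 1 to 12 rows; each row is the pose to reach, as a shift and turn from the pose commanded when the call began, along the tool's axes at that moment; what a row does not reach only later rows make up. A row lasts 1/8 s, in which the tool goes at most 62.5 mm and 10.7 degrees, less where a joint would pass 70% of its speed; a pose out of reach is approached as far as the arm can. A call with a gripper value outside its range is refused whole. "claw" is the closure, from -1 (fully open) to 1 (shut), so that 0 is half open, set as the call begins (left out, the last holds). The fingers move at their own pace and stop on an object; "squeeze" is the grip in N (left out, the last holds). Time passes only in rows, so rows that repeat a pose let the fingers close. It gives the time, the measured TCP pose, the force, the opening and the grip force at its end, in the units of the state.
- get_obs(): the state, without advancing time (a new reading comes with each control period).
- camera(name): name is "side" or "top"; returns a dict with "pixels" (480x640x3 uint8, blue, green, red), "range_z" (480x640 float32, m along the optical axis (not along the pixel's ray), 0 where there is no reading), "camera_matrix" (3x3 intrinsics, pixels), "extrinsics" (4x4, takes a point from world to camera coordinates). Camera axes: x right, y up, looking along -z (the intrinsics and any distortion apply to the point x, -y, -z); pixel columns grow to the right and rows downward; lengths in m; the calibration is good to about 2 mm. A picture is of the moment at which its call begins.
- hand_in(): hands the job in; it is judged then, once.
The state is a dict: "time": time; "q": joint angles; "joint_velocities": joint speeds; "joint_torque": joint torques, N m; "position": TCP position; "tool_rot": TCP orientation; "ft_force": force on the tool from outside, world axes, zero at the start; "moment": the same for the moment, N m; "grip_width": finger opening in m; "grip_force": force on a finger pad.
Only numpy, scipy, OpenCV 4.12 (cv2) and the standard library are available. Lean on these libraries where they do the work, as an engineer would, in place of code of your own. Each camera call takes 0.05 s, during which the arm holds its last target. There are 200 camera calls.

TASK

With the fingertips only, tip the standing pump cylinder over towards the wooden cradle and ease it down gently, never letting it fall, until it lies on its side in the cradle's V notches, mouth beyond the far end. Then push it lightly along until its square foot flange is fully home against the near end of the cradle, and leave it there. Push it or hook a finger in its open mouth, but do not pinch, lift or carry it, and leave the other parts on the bench alone.

Things in the scene. Friction and masses are not known exactly. Their poses are not given: they have to be found in the camera images.
- cylinder: Aluminium pump cylinder, loose, 0.75 to 0.95 kg, standing on its square foot flange (100 x 100 x 12 mm, closed flat underside), 200 mm tall. Origin: centre of the underside; z up the barrel to the mouth, x and y square to the flange's sides. At the start its x points along the cradle's x within 0.05 rad and it stands in line with the cradle (within 5 mm), before its near end.
- cylinder_mouth (a point): Centre of the cylinder's open mouth, in the rim's plane, 200 mm from the underside; axes as the cylinder's. Round barrel 76 mm outside, 66 mm bore, 188 mm deep; a collar 86 mm across round the top 14 mm. A port boss (18 mm across, 9 mm proud of the barrel, 62 mm up) looks to +y.
- cylinder_edge (a point): Middle of the bottom edge of the flange on its +x side (50 mm from the axis): the edge on which the cylinder turns when tipped towards +x, that is towards the cradle. Centre of mass on the axis, 78 mm up: it balances tipped about 33 degrees. Friction on bench and cradle is about 0.6. Axes as the cylinder's.
- cradle: Fixed wooden cradle 110 mm long (x), 160 mm wide, 40 mm high: two bearers 18 mm thick with wide V notches (sides sloping 25 degrees), the near one at x = 0 to 18 mm, the far one at x = 92 to 110 mm, joined by low side rails. Origin: on the bench, middle of the flat near end face, the stop for the flange; x along the bed, away from the standing cylinder, z up.
- cradle_stop (a point): Point on the cradle's near end face, 50 mm up, where the barrel's axis passes when it lies level in the notches; axes as the cradle's. Flange on its edge on the bench. Fully home, the flange's inner face touches this face: underside 12 mm before it (x = -12 mm), mouth 188 mm beyond. Straight after tipping, the flange is still 10 to 45 mm short of it.
- clamp: Bystander: aluminium split clamp ring, 68 mm across with a lug, 22 mm high. Origin: centre of its underside.
- bush: Bystander: steel flanged bush standing upright, 38 mm across at the foot, 55 mm high. Origin: centre of its underside.
- collar: Bystander: dark steel collar, 60 mm across, 20 mm high. Origin: centre of its underside.
- bolt: Bystander: hex bolt standing on its head, 26 mm across, 56 mm high. Origin: centre of its underside.
- pulley: Bystander: steel toothed pulley, 112 mm across at its flange, 50 mm high. Origin: centre of its underside.
- wrench: Bystander: steel wrench lying flat beyond the cradle's far end, under 15 mm high.
- oil: Bystander: white plastic oil bottle, 54 mm across, 130 mm high. Origin: centre of its underside.
Things that resemble listed ones, but are neither listed nor needed, are in the scene too. What is shaped like the cylinder but turquoise is not meant.

How it is judged:
At the end, for the whole second after the job is handed in: The cylinder lies level (within 4 degrees) in both notches, in line with the cradle (within 0.08 rad; axis within 9 mm of the middle at the foot and 12 mm at the mouth), its mouth pointing along the cradle's x, its flange within 5 mm of touching the cradle's near end, at rest (angle between cylinder's own z axis and vertical between 1.5 and 1.64 rad and angle between the z axis of cylinder and the x axis of cradle, either way round below 0.08 rad and x of cylinder_mouth in the frame of cradle above 0.16 m and x of cylinder in the frame of cradle above -0.017 m and y of cylinder in the frame of cradle between -0.009 and 0.009 m and y of cylinder_mouth in the frame of cradle between -0.012 and 0.012 m and height (world z) of cylinder between 0.043 and 0.057 m and linear speed of cylinder below 0.02 m/s and angular speed of cylinder below 0.1 rad/s).
It fails at once if the cylinder falls or is thrown instead of being eased down (it turns faster than 2.5 rad/s) (angular speed of cylinder above 2.5 rad/s).
It fails at once if the cylinder is lifted off the bench or carried (height (world z) of cylinder above 0.068 m or height (world z) of cylinder_mouth above 0.224 m).
It fails at once if the fingers pinch the cylinder or press on it with more than 30 N (contact force between the fingers and cylinder above 30 N).
It fails at once if another part on the bench is moved by more than 20 mm (distance of any of clamp, bush, collar, bolt, pulley, wrench, oil from where it was at the start of the episode above 0.02 m).
It also fails if it takes over 61 s, if anything falls off the work surface, if the arm or the gripper's body presses on something with over 40 N, if the wrist force passes 120 N, or if a joint passes its speed limit or range.

## Working session

There is one attempt and no reset: what is moved stays moved. The work goes in short steps, Python scripts to look and compute and a tool call to move; the robot and the scene stay as the last step left them, time stands still between calls to the robot, and variables do not carry over. Pictures are saved under pics/ and viewed, at most 10 in all, crops included, and the job is handed in when it is done.

Besides the shell and the picture viewer there is one more tool, called after "Emit:" as name([rows], argument=value, ...), one row to a line, values as JSON. move_arm: Moves the arm, as the interface text tells. Its arguments: {"type":"object","properties":{"commands":{"type":"array","items":{"type":"array","items":{"type":"array","items":{"type":"number"}}}},"claw":{"type":"number"},"squeeze":{"type":"number"}},"required":["commands"]}

```bash
mkdir -p pics; ls; cat > h.py <<'E'
from rig import *
import numpy as np, cv2
def world(c):
    z=c["range_z"]; K=c["camera_matrix"]; E=c["extrinsics"]
    v,u=np.mgrid[0:480,0:640]
    p=np.stack([(u-K[0,2])/K[0,0]*z,-(v-K[1,2])/K[1,1]*z,-z],-1)
    w=(p-E[:3,3])@E[:3,:3]
    w[z==0]=np.nan
    return w
E
python3 - <<'E'
from h import *
for n in("top","side"):
    c=camera(n); cv2.imwrite(f"pics/{n}0.png",c["pixels"]); np.save(f"{n}0.npy",world(c)); print(n,np.linalg.inv(c["extrinsics"])[:3,3].round(2))
o=get_obs(); print(o)
E
```

```text
pics
top [0.27 0.08 1.44]
side [ 0.32 -0.59  0.65]
{'time': 0.1, 'q': array([ 9.95487075e-01,  5.28388820e-01,  1.43378857e+00,  1.93510084e-05,
        1.18136627e+00, -1.78480870e-01]), 'joint_velocities': array([ 3.06472034e-04, -1.69631110e-03, -2.03297351e-03, -1.21680937e-04,
        1.35234169e-03, -8.69531293e-05]), 'joint_torque': array([-4.45944970e-04, -4.40984452e+01, -1.77150124e+01,  6.34547300e-02,
        5.33929642e-02, -2.88906188e-05]), 'position': array([0.24134898, 0.57618656, 0.40385495]), 'tool_rot': array([ 1.97118399e-01,  9.80379205e-01, -9.03741259e-04, -3.67338943e-04]), 'ft_force': array([-0.09259791,  0.26222936, -0.05378488]), 'moment': array([-0.01327026,  0.00180855, -0.01377239]), 'grip_force': 0.0, 'grip_width': 0.08722080937249861}
```

View pics/top0.png

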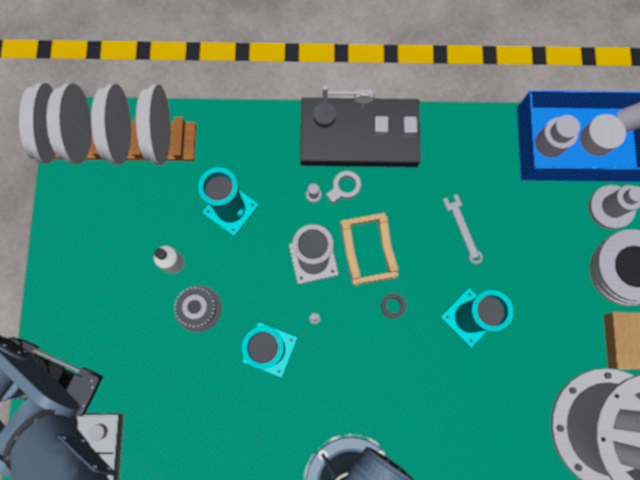

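View pics/side0.png

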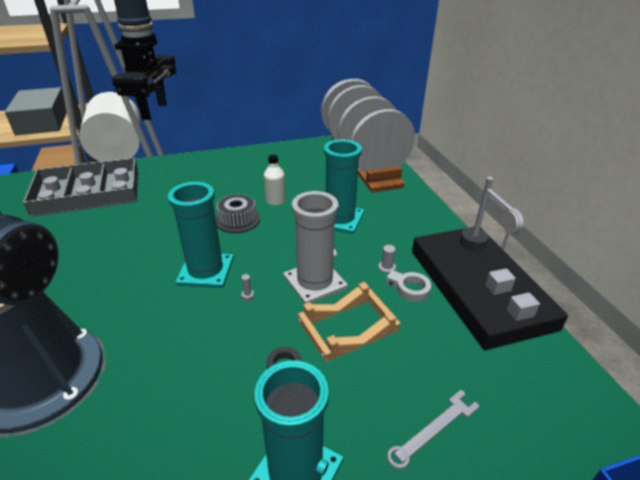

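The top view shows the base at (340,470). Lookalikes: grey cylinder (314,245), turquoise ones at (225,200), (268,348) and (485,315), and grey castings at the right edge, (620,430). The description says aluminium and in line with the cradle (370,248), so I choose the grey one at (314,245). Next I'll take a crop to check it and measure the poses.

```bash
python3 - <<'E'
from h import *
im=cv2.imread("pics/top0.png"); cv2.imwrite("pics/crop.png",cv2.resize(im[160:320,260:440],None,fx=4,fy=3.75,interpolation=cv2.INTER_CUBIC)[:600])
T=np.load("top0.npy"); S=np.load("side0.npy")
# approx
print(T[245,314],T[248,370],T[215,375],T[277,345])
def rect(P,lo,hi,name):
    P=P[(P[:,2]>lo)&(P[:,2]<hi)]
    r=cv2.minAreaRect((P[:,:2]*1000).astype(np.float32)); print(name,len(P),np.round(r[0],1),np.round(r[1],1),round(r[2],2)); return P
A=T[205:295,338:405].reshape(-1,3); A=A[~np.isnan(A[:,0])]
rect(A,.03,.045,"cradle top"); rect(A,.015,.06,"cradle all")
A=S[280:362,290:405].reshape(-1,3); A=A[~np.isnan(A[:,0])]
c0=T[248,370]
A=A[np.abs(A[:,:2]-c0[:2]).max(1)<.13]
rect(A,.034,.045,"cradle top side cam")
for n,B in(("top",T[210:295,280:342]),("side",S[180:305,275:350])):
    B=B.reshape(-1,3);B=B[~np.isnan(B[:,0])]
    P=B[(B[:,2]>.194)&(B[:,2]<.206)]; c,r=cv2.minEnclosingCircle((P[:,:2]*1000).astype(np.float32)); print(n,"mouth",len(P),np.round(c,1),r,P[:,2].mean())
    rect(B,.007,.016,"flange")
E
```

```text
[0.52287151 0.09209167 0.16505715] [ 5.50007646e-01 -4.48534478e-02 -2.95581742e-04] [ 0.62777685 -0.05536095  0.02560641] [0.47656521 0.01688102 0.00173541]
cradle top 268 [546.5 -40.1] [137.4 110.7] 10.83
cradle all 1159 [525.5 -44.3] [204.6 111.2] 10.94
cradle top side cam 379 [539.5 -10.9] [136.8 176.2] 11.31
top mouth 527 [518.8  94.4] 43.045352935791016 0.19985106652701123
flange 532 [537.2 103.5] [148.3 207.5] 88.54
side mouth 588 [519.4  91. ] 44.86055374145508 0.19917616414604902
flange 935 [560.1 210. ] [422.4 175.2] 81.81
```

View pics/crop.png

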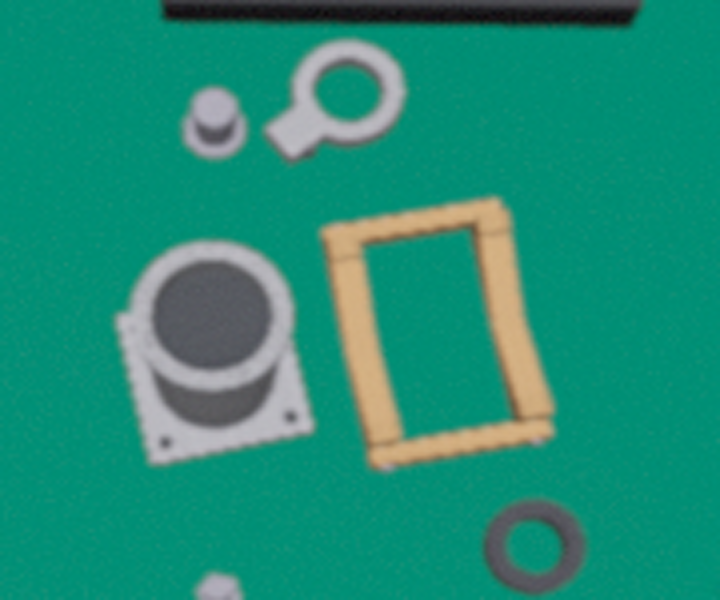

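The crop confirms it: a grey cylinder with a square flange, crop (215,350), standing to the left of the wooden cradle, crop (440,330), with no turquoise on it. I'll refine both poses with a colour mask.

```bash
python3 - <<'E'
from h import *
for n in("top","side"):
    im=cv2.imread(f"pics/{n}0.png").astype(int); W=np.load(f"{n}0.npy")
    near=(np.abs(W[...,0]-.545)<.14)&(np.abs(W[...,1]+.042)<.12)
    m=near&(im[...,2]>im[...,0]+40)&(im[...,2]>im[...,1]+10)&(W[...,2]>0.003)
    P=W[m]; print(n,"z",np.percentile(P[:,2],[5,50,95,100]).round(3))
    for lo in(.003,.02,.03):
        Q=P[P[:,2]>lo]; r=cv2.minAreaRect((Q[:,:2]*1000).astype(np.float32)); print("cradle",lo,len(Q),np.round(r[0],1),np.round(r[1],1),round(r[2],2))
    near=(np.hypot(W[...,0]-.519,W[...,1]-.093)<.085)&(W[...,2]>.007)&(W[...,2]<.017)&(im.max(-1)-im.min(-1)<40)
    Q=W[near]; r=cv2.minAreaRect((Q[:,:2]*1000).astype(np.float32)); print("flange",len(Q),np.round(r[0],1),np.round(r[1],1),round(r[2],2))
    # bystander heights near the path
    for nm,x,y in(("c",.52,.09),):
        k=(W[...,2]>.17)&(np.hypot(W[...,0]-x,W[...,1]-y)<.07)&(W[...,2]<.204); c,rr=cv2.minEnclosingCircle((W[k][:,:2]*1000).astype(np.float32)); print(c,rr)
    print("obst",[(a,b,W[b,a].round(3)) for a,b in([(313,188),(345,185),(314,317),(393,305),(197,306),(167,257),(455,205),(475,257)] if n=="top" else [])])
o=get_obs(); from scipy.spatial.transform import Rotation as R; print(R.from_quat(o["tool_rot"]).as_matrix().round(3))
E
```

```text
top z [0.009 0.022 0.041 0.048]
cradle 0.003 1334 [546.6 -39.8] [161.7 110.4] 11.15
cradle 0.02 831 [545.6 -39.6] [159.7 109.9] 11.31
cradle 0.03 264 [546.8 -39.8] [137.5 109.4] 11.18
flange 504 [518.2  94.6] [ 99.1 100. ] 13.66
(519.1231689453125, 95.01251983642578) 43.28144454956055
obst [(313, 188, array([0.687, 0.098, 0.051])), (345, 185, array([0.711, 0.018, 0.001])), (314, 317, array([0.374, 0.091, 0.058])), (393, 305, array([ 0.41 , -0.1  ,  0.002])), (197, 306, array([0.397, 0.364, 0.052])), (167, 257, array([0.502, 0.427, 0.111])), (455, 205, array([ 0.662, -0.258,  0.003])), (475, 257, array([ 0.53 , -0.303,  0.003]))]
side z [0.006 0.021 0.04  0.043]
cradle 0.003 2686 [542. -27.] [159.8 146. ] 10.97
cradle 0.02 1480 [545.2 -43.7] [159.8 112.2] 10.8
cradle 0.03 479 [545.5 -43. ] [136.2 111.8] 11.25
flange 754 [518.   92.7] [101.6 104.4] 13.9
(519.4584350585938, 90.83028411865234) 44.97873306274414
obst []
[[-0.922  0.387 -0.001]
 [ 0.387  0.922 -0.002]
 [ 0.    -0.002 -1.   ]]
```

Emit:
move_arm([
  [[0, 0, -1.3, 0, 0, 0], [-2.2, -1.7, -1.3, 0, 0, 0.19], [-3.3, -2.5, -1.3, 0, 0, 0.3], [-4.4, -3.4, -1.3, 0, 0, 0.4], [-5.5, -4.2, -1.3, 0, 0, 0.5], [-6.6, -5.1, -1.3, 0, 0, 0.6], [-7.7, -5.9, -1.3, 0, 0, 0.7], [-8.8, -6.8, -1.3, 0, 0, 0.8], [-9.9, -7.6, -1.3, 0, 0, 0.9], [-11.1, -8.45, -1.3, 0, 0, 0.955], [-11.1, -8.45, -1.3, 0, 0, 0.955], [-11.1, -8.45, -1.3, 0, 0, 0.955]],
], claw=1, squeeze=5)

```text
time: 1.6
position: [0.5199, 0.0931, 0.4562]
tool_rot: [0.626, 0.78, -0.0, -0.001]
ft_force: [-0.9, 0.3, 0.2]
grip_width: 0.0006
grip_force: 0.0
```

```bash
python3 -c "
from h import *
from scipy.spatial.transform import Rotation as R
o=get_obs();print(o['q'].round(4),o['position'].round(4));print(R.from_quat(o['tool_rot']).as_matrix().round(4))"
```

```text
[-3.4600e-02  3.3640e-01  1.6100e+00  6.0000e-04  1.1974e+00 -2.5330e-01] [0.5199 0.0931 0.4562]
[[-2.167e-01  9.762e-01 -2.100e-03]
 [ 9.762e-01  2.167e-01  7.000e-04]
 [ 1.100e-03 -1.900e-03 -1.000e+00]]
```

Emit:
move_arm([
  [[-2, 0, 0, 0, 0.17, 0], [-3, 0, 0, 0, 0.34, 0], [-3, 0, 0, 0, 0.5, 0], [-3, 0, 0, 0, 0.5, 0], [-3, 0, 0, 0, 0.5, 0]],
])

```text
time: 2.22
position: [0.5459, -0.0223, 0.4567]
tool_rot: [0.605, 0.757, 0.154, -0.193]
ft_force: [-0.2, 0.1, 0.9]
grip_width: 0.0005
grip_force: 0.0
```

```bash
python3 -c "
from h import *
from scipy.spatial.transform import Rotation as R
o=get_obs();print(o['q'].round(4),o['position'].round(4),o['ft_force'],o['time']);print(R.from_quat(o['tool_rot']).as_matrix().round(4))"
```

```text
[-0.3396  0.4039  1.5427  0.4175  1.4852 -0.6588] [ 0.5459 -0.0223  0.4567] [-0.24503951  0.11928954  0.85622854] 2.225
[[-1.928e-01  9.756e-01 -1.056e-01]
 [ 8.572e-01  2.198e-01  4.658e-01]
 [ 4.776e-01 -7.000e-04 -8.786e-01]]
```

```bash
cat > kin.py <<'E'
import numpy as np
from scipy.spatial.transform import Rotation as R
from scipy.optimize import least_squares
D=[([9.95487075e-01,5.28388820e-01,1.43378857,1.9e-05,1.18136627,-1.7848e-01],[.24134898,.57618656,.40385495],R.from_quat([1.97118399e-01,9.80379205e-01,-9.03741259e-04,-3.67338943e-04])),
([-.0346,.3364,1.61,.0006,1.1974,-.2533],[.5199,.0931,.4562],R.from_matrix([[-.2167,.9762,-.0021],[.9762,.2167,.0007],[.0011,-.0019,-1]])),
([-.3396,.4039,1.5427,.4175,1.4852,-.6588],[.5459,-.0223,.4567],R.from_matrix([[-.1928,.9756,-.1056],[.8572,.2198,.4658],[.4776,-.0007,-.8786]]))]
def fk(q,p):
    h,d,L1,e,L2,d6,s4,c=p
    A=R.from_euler('Z',q[0]); x=A.apply([0,d,h])
    A=A*R.from_euler('Y',q[1]); x=x+A.apply([0,0,L1])
    A=A*R.from_euler('Y',q[2]); x=x+A.apply([e,0,L2])
    A=A*R.from_euler('Z',np.sign(s4)*q[3])*R.from_euler('Y',q[4]); x=x+A.apply([0,0,d6])
    return x,A*R.from_euler('Z',np.sign(s4)*0+q[5]+c)
def res(p,data=D):
    r=[]
    for q,x,Q in data:
        X,B=fk(q,p); r+=list(X-x)+list(.3*(B.inv()*Q).as_rotvec())
    return np.array(r)
def fit():
    best=None
    for s in(1,-1):
        for c in(0,np.pi/2,np.pi,-np.pi/2):
            f=least_squares(lambda v:np.r_[res(np.r_[v[:6],s,v[6]]),1e-3*(v[:6]-np.r_[.3,.11,.4,0,.4,.1])],[.3,.11,.4,0,.4,.1,c])
            if best is None or f.cost<best[0]: best=(f.cost,np.r_[f.x[:6],s,f.x[6]])
    return best[1]
lo=np.array([-3.08,-.75,.22,-1.43,0,-2.85]);hi=np.array([3.08,2.2,2.44,4.57,2.65,2.85])
def ik(x,Q,p,q0):
    f=least_squares(lambda q:np.r_[fk(q,p)[0]-x,.3*(fk(q,p)[1].inv()*Q).as_rotvec()],np.clip(q0,lo+1e-3,hi-1e-3),bounds=(lo,hi))
    return f.x,np.sqrt(2*f.cost)
E
python3 - <<'E'
from kin import *
p=fit(); print(p.round(4)); print(res(p).reshape(3,6).round(4))
np.save("p.npy",p)
E
```

```text
[0.2749 0.111  0.5881 0.1147 0.3919 0.1234 1.     1.5708]
[[ 0. -0.  0. -0.  0.  0.]
 [-0.  0. -0. -0.  0.  0.]
 [ 0. -0.  0. -0. -0. -0.]]
```

```bash
cat > plan.py <<'E'
from kin import *
w=np.array([.2167,-.9762,0]);v=np.array([.9762,.2167,0]);zz=np.array([0,0,1.])
C0=np.array([.519,.093,0]); EDGE=C0+.05*w
HC=.0215;HT=.0095;L=.050;PHI=np.radians(25)
def blend(th): return np.clip((np.degrees(th)-18)/7,0,1)
def tip(th):
    al=max(0,th-PHI)
    a=np.array([np.sin(th),np.cos(th)]);b=np.array([-np.cos(th),np.sin(th)])
    n=np.array([-np.cos(al),np.sin(al)]);t=np.array([-np.sin(al),-np.cos(al)])
    Pb=.2*a+(.05+HC)*b
    T0=Pb+L*t-HT*n            # back contact
    # shift along -n by k until front contact: (T0-k n-HT n).b=.05-HC
    k=((T0-HT*n)@b-(.05-HC))/(n@b)
    f=blend(th); kk=k*(1-f)+.5*k*f
    return T0-kk*n,al,k
def pose(T2,al,lat=0):
    T=EDGE+T2[0]*w+T2[1]*zz+lat*v
    z=-np.sin(al)*w-np.cos(al)*zz; y=v; x=np.cross(y,z)
    return T-.182*z,R.from_matrix(np.stack([x,y,z],1))
def row(x,Q,x0,Q0):
    return np.r_[Q0.inv().apply(x-x0)/.04,(Q0.inv()*Q).as_rotvec()]
E
python3 - <<'E'
from plan import *
p=np.load("p.npy"); q=np.array(D[1][0])
for d in range(0,91,5):
    T,al,k=tip(np.radians(d)); x,Q=pose(T,al); q,e=ik(x,Q,p,q)
    print(d,"tip",T.round(3),"al",round(np.degrees(al)),"play",round(k*1e3,1),x.round(3),q.round(2),round(e,5))
E
```

```text
0 tip [-0.038  0.15 ] al 0 play 24.0 [0.522 0.081 0.332] [-0.06  0.5   1.75 -0.    0.89 -0.28] 0.0
5 tip [-0.025  0.155] al 0 play 19.8 [0.525 0.068 0.337] [-0.08  0.49  1.74 -0.    0.91 -0.3 ] 0.0
10 tip [-0.01   0.159] al 0 play 15.8 [0.528 0.054 0.341] [-0.11  0.49  1.73 -0.    0.92 -0.33] 0.0
15 tip [0.004 0.162] al 0 play 12.1 [0.531 0.04  0.344] [-0.13  0.49  1.73 -0.    0.93 -0.35] 0.0
20 tip [0.018 0.162] al 0 play 8.6 [0.534 0.027 0.344] [-0.16  0.49  1.72 -0.    0.93 -0.38] 0.0
25 tip [0.032 0.161] al 0 play 5.1 [0.537 0.013 0.343] [-0.18  0.49  1.72 -0.    0.93 -0.4 ] 0.0
30 tip [0.046 0.158] al 5 play 5.1 [ 0.543 -0.016  0.339] [-0.25  0.51  1.7   0.09  0.98 -0.53] 0.0
35 tip [0.059 0.154] al 10 play 5.1 [ 0.55  -0.045  0.333] [-0.32  0.54  1.67  0.18  1.03 -0.63] 0.0
40 tip [0.072 0.148] al 15 play 5.1 [ 0.556 -0.073  0.324] [-0.38  0.57  1.65  0.24  1.09 -0.73] 0.0
45 tip [0.085 0.141] al 20 play 5.1 [ 0.562 -0.1    0.312] [-0.43  0.61  1.62  0.3   1.15 -0.81] 0.0
50 tip [0.097 0.133] al 25 play 5.1 [ 0.568 -0.126  0.298] [-0.48  0.65  1.58  0.35  1.22 -0.87] 0.0
55 tip [0.108 0.124] al 30 play 5.1 [ 0.573 -0.15   0.282] [-0.52  0.7   1.55  0.39  1.29 -0.93] 0.0
60 tip [0.119 0.114] al 35 play 5.1 [ 0.578 -0.174  0.263] [-0.56  0.76  1.51  0.43  1.36 -0.98] 0.0
65 tip [0.128 0.103] al 40 play 5.1 [ 0.583 -0.195  0.243] [-0.6   0.81  1.47  0.46  1.43 -1.02] 0.0
70 tip [0.137 0.092] al 45 play 5.1 [ 0.587 -0.215  0.22 ] [-0.62  0.87  1.42  0.49  1.5  -1.05] 0.0
75 tip [0.144 0.079] al 50 play 5.1 [ 0.591 -0.233  0.196] [-0.65  0.93  1.38  0.52  1.57 -1.07] 0.0
80 tip [0.151 0.067] al 55 play 5.1 [ 0.595 -0.248  0.171] [-0.67  1.    1.33  0.54  1.64 -1.09] 0.0
85 tip [0.156 0.053] al 60 play 5.1 [ 0.598 -0.262  0.144] [-0.69  1.06  1.29  0.57  1.71 -1.11] 0.0
90 tip [0.16  0.039] al 65 play 5.1 [ 0.6   -0.273  0.116] [-0.7   1.13  1.24  0.6   1.78 -1.12] 0.0
```

```bash
cat > now.py <<'E'
from h import *
from plan import *
o=get_obs(); x0=o["position"]; Q0=R.from_quat(o["tool_rot"])
np.set_printoptions(suppress=True,linewidth=150)
E
python3 - <<'E'
from now import *
x,Q=pose(np.array([-.05,.26]),0); print(x,row(x,Q,x0,Q0).round(3)); print(row(x-[0,0,.105],Q,x0,Q0).round(3))
E
```

```text
[0.519 0.093 0.442] [ 2.425 -0.022  1.738 -0.001 -0.498  0.003]
[ 1.172 -0.02   4.044 -0.001 -0.498  0.003]
```

Emit:
move_arm([
  [[0.8, 0, 0.5, 0, -0.16, 0], [1.6, 0, 1.1, 0, -0.33, 0], [2.43, -0.02, 1.74, 0, -0.5, 0], [2.43, -0.02, 1.74, 0, -0.5, 0.003], [2.43, -0.02, 1.74, 0, -0.5, 0.003], [2.43, -0.02, 1.74, 0, -0.5, 0.003]],
], claw=0.54, squeeze=20)

```text
time: 2.98
position: [0.5203, 0.0908, 0.4426]
tool_rot: [0.627, 0.779, 0.0, 0.0]
ft_force: [0.2, -0.0, 0.6]
grip_width: 0.02
grip_force: 0.0
```

```bash
python3 - <<'E'
from now import *
x,Q=pose(np.array([-.05,.26]),0); print(x0,o["grip_width"],row(x,Q,x0,Q0).round(3)); 
for n in("side","top"):
    c=camera(n); im=c["pixels"]; W=world(c)
    k=(W[...,2]>.194)&(W[...,2]<.206)&(np.hypot(W[...,0]-.519,W[...,1]-.093)<.06); cc,r=cv2.minEnclosingCircle((W[k][:,:2]*1000).astype(np.float32)); print(n,cc,r)
    if n=="side": cv2.imwrite("pics/s1.png",cv2.resize(im[100:320,200:440],None,fx=2.5,fy=2.5))
E
```

```text
[0.52032991 0.09076191 0.44258646] 0.01995828420393866 [ 0.062 -0.021  0.015  0.     0.    -0.003]
side (518.217041015625, 91.35967254638672) 44.50418472290039
top (524.04736328125, 132.44232177734375) 11.500783920288086
```

View pics/s1.png

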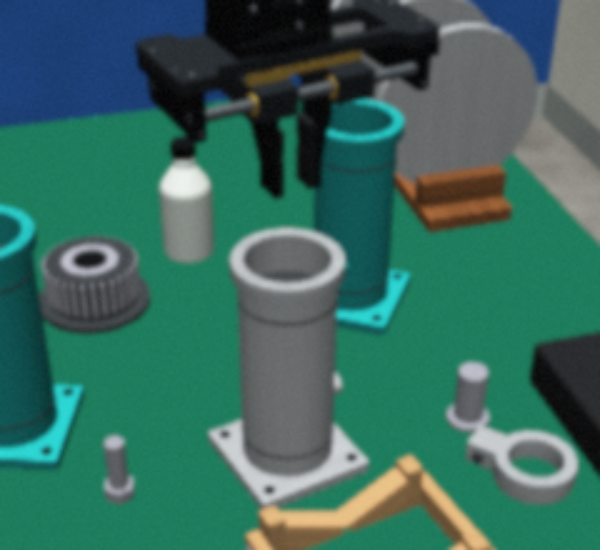

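The side crop shows the fingers, at (285,180), about centred over the grey mouth at (288,262). Next I lower them into the bore.

Emit:
move_arm([
  [[0.06, -0.02, 0.6, 0, 0, 0], [0.06, -0.02, 1.2, 0, 0, 0], [0.06, -0.02, 1.7, 0, 0, 0], [0.06, -0.02, 2.2, 0, 0, 0], [0.06, -0.02, 2.65, 0, 0, 0], [0.06, -0.02, 2.65, 0, 0, 0], [0.06, -0.02, 2.65, 0, 0, 0]],
])

```text
time: 3.95
position: [0.5191, 0.0931, 0.3367]
tool_rot: [0.627, 0.779, 0.0, 0.0]
ft_force: [0.3, 0.1, 1.0]
grip_width: 0.0198
grip_force: 0.0
```

```bash
python3 - <<'E'
from now import *
print(x0,o["ft_force"],o["time"])
x,Q=pose(np.array([-.05,.154]),0); print(row(x,Q,x0,Q0).round(3))
for d in range(0,19,2):
    T,al,k=tip(np.radians(d)); x,Q=pose(T,al); print(d,row(x,Q,x0,Q0).round(2))
E
```

```text
[0.51906725 0.09312782 0.33674784] [0.25586931 0.07914649 0.95200019] 3.95
[-0.003 -0.002  0.019  0.     0.    -0.003]
0 [-0.3  -0.    0.12  0.    0.   -0.  ]
2 [-0.44 -0.    0.06  0.    0.   -0.  ]
4 [-0.57 -0.    0.01  0.    0.   -0.  ]
6 [-0.71  0.   -0.04  0.    0.   -0.  ]
8 [-0.85  0.   -0.08  0.    0.   -0.  ]
10 [-0.99  0.   -0.12  0.    0.   -0.  ]
12 [-1.14  0.   -0.14  0.    0.   -0.  ]
14 [-1.29  0.   -0.16  0.    0.   -0.  ]
16 [-1.44  0.   -0.18  0.    0.   -0.  ]
18 [-1.58  0.   -0.19  0.    0.   -0.  ]
```

Next I tip to about 12° and check with the camera that it pivots instead of sliding.

Emit:
move_arm([
  [[-0.15, 0, 0.05, 0, 0, 0], [-0.25, 0, 0.05, 0, 0, 0], [-0.33, 0, 0.05, 0, 0, 0], [-0.42, 0, 0.05, 0, 0, 0], [-0.52, 0, 0.02, 0, 0, 0], [-0.63, 0, 0, 0, 0, 0], [-0.74, 0, -0.05, 0, 0, 0], [-0.85, 0, -0.08, 0, 0, 0], [-0.95, 0, -0.1, 0, 0, 0], [-1.05, 0, -0.12, 0, 0, 0], [-1.14, 0, -0.14, 0, 0, 0], [-1.14, 0, -0.14, 0, 0, 0]],
])

```text
time: 5.45
position: [0.5284, 0.049, 0.342]
tool_rot: [0.627, 0.779, -0.0, -0.0]
ft_force: [0.8, 2.2, -0.4]
grip_width: 0.02
grip_force: 0.9
```

```bash
cat > see.py <<'E'
from now import *
def grey(guess_th,n="side",png=None):
    """fit barrel axis: cylinder surface fit to grey points near expected axis"""
    c=camera(n); im=c["pixels"].astype(int); W=world(c)
    if png: cv2.imwrite(png,c["pixels"][100:400,170:570])
    a=np.sin(guess_th)*w+np.cos(guess_th)*zz; b=-np.cos(guess_th)*w+np.sin(guess_th)*zz
    o0=EDGE+.05*b
    m=(im.max(-1)-im.min(-1)<35)&(im.max(-1)>70)&np.isfinite(W[...,0])
    P=W[m]; h=(P-o0)@a; r=np.linalg.norm(P-o0-h[:,None]*a,axis=1)
    P=P[(h>.02)&(h<.18)&(r<.055)&(r>.025)]
    # params: axis point at mid (in w,v / b,v dirs) and direction
    def un(p):
        c_=o0+.1*a+p[0]*b+p[1]*v; d=a+p[2]*b+p[3]*v; return c_,d/np.linalg.norm(d)
    def f(p):
        c_,d=un(p); q=P-c_; return np.linalg.norm(np.cross(q,d),axis=1)-.038
    s=least_squares(f,[0,0,0,0],loss="soft_l1",f_scale=.002); c_,d=un(s.x)
    th=np.arctan2(d@w,d[2]); print("n",len(P),"rms",np.sqrt(np.mean(f(s.x)**2)).round(4),"theta",np.degrees(th).round(1),"lat dir",(d@v).round(3))
    return c_,d,th
E
python3 - <<'E'
from see import *
print(x0,o["ft_force"],o["time"],o["grip_width"])
c,d,th=grey(np.radians(10))
# origin point where underside: solve using rule: edge on bench => height of origin=.05 sin th
O=c-d*((c[2]-.05*np.sin(th))/d[2]); print("origin est",O.round(4),"edge",(O+.05*(np.cos(th)*w-np.sin(th)*zz)).round(4),EDGE)
E
```

```text
[0.52836078 0.04895414 0.34198563] [ 0.79630288  2.23268384 -0.43192932] 5.45 0.019967701598074532
n 2113 rms 0.0011 theta 10.5 lat dir 0.002
origin est [0.5189 0.0923 0.0091] edge [ 0.5296  0.0443 -0.    ] [0.529835 0.04419  0.      ]
```

```bash
sed -i 's/HC=.0215;HT=.0095;L=.050;PHI=np.radians(25)/HC=.0250;HT=.0095;L=.053;PHI=np.radians(31)/; s/-18)\/7/-26)\/6/' plan.py
python3 - <<'E'
from now import *
for d in list(range(10,40,2)):
    T,al,k=tip(np.radians(d)); x,Q=pose(T,al); print(d,round(k*1e3,1),row(x,Q,x0,Q0).round(2))
E
```

```text
10 22.4 [ 0.05  0.01  0.07 -0.   -0.   -0.  ]
12 20.9 [-0.09  0.01  0.04 -0.   -0.   -0.  ]
14 19.3 [-0.24  0.01  0.02 -0.   -0.   -0.  ]
16 17.8 [-0.39  0.01  0.   -0.   -0.   -0.  ]
18 16.4 [-0.54  0.01 -0.01 -0.   -0.   -0.  ]
20 14.9 [-0.69  0.01 -0.02 -0.   -0.   -0.  ]
22 13.5 [-0.84  0.01 -0.01 -0.   -0.   -0.  ]
24 12.1 [-0.99  0.01 -0.01 -0.   -0.   -0.  ]
26 10.8 [-1.14  0.01  0.01 -0.   -0.   -0.  ]
28 9.4 [-1.25  0.01  0.03 -0.   -0.   -0.  ]
30 8.1 [-1.38  0.01  0.06 -0.   -0.   -0.  ]
32 7.5 [-1.58  0.02  0.1  -0.    0.02 -0.  ]
34 7.5 [-1.87  0.02  0.15 -0.    0.05 -0.  ]
36 7.5 [-2.16  0.02  0.22 -0.    0.09 -0.  ]
38 7.5 [-2.45  0.02  0.29 -0.    0.12 -0.  ]
```

Emit:
move_arm([
  [[-0.1, 0, 0.04, 0, 0, 0], [-0.2, 0, 0.02, 0, 0, 0], [-0.32, 0, 0.01, 0, 0, 0], [-0.44, 0.01, 0, 0, 0, 0], [-0.56, 0.01, -0.01, 0, 0, 0], [-0.68, 0.01, -0.02, 0, 0, 0], [-0.8, 0.01, -0.01, 0, 0, 0], [-0.92, 0.01, -0.01, 0, 0, 0], [-1.04, 0.01, 0, 0, 0, 0], [-1.15, 0.01, 0.01, 0, 0, 0], [-1.24, 0.01, 0.03, 0, 0, 0], [-1.24, 0.01, 0.03, 0, 0, 0]],
])

```text
time: 7.0
position: [0.5394, 0.0006, 0.3406]
tool_rot: [0.627, 0.779, -0.0, -0.0]
ft_force: [-0.8, 0.7, 0.4]
grip_width: 0.0202
grip_force: 0.2
```

```bash
python3 - <<'E'
from see import *
print(x0,o["ft_force"],o["time"],o["grip_width"])
c,d,th=grey(np.radians(26))
O=c-d*((c[2]-.05*np.sin(th))/d[2]); print("edge",(O+.05*(np.cos(th)*w-np.sin(th)*zz)).round(4),EDGE)
for d in list(range(24,52,2)):
    T,al,k=tip(np.radians(d)); x,Q=pose(T,al); print(d,round(k*1e3,1),row(x,Q,x0,Q0).round(2))
E
```

```text
[0.53935721 0.00056087 0.34061346] [-0.81214566  0.73195247  0.397123  ] 7.0 0.020177629203541873
n 1557 rms 0.0013 theta 27.1 lat dir 0.001
edge [ 0.5301  0.0441 -0.    ] [0.529835 0.04419  0.      ]
24 12.1 [ 0.25  0.   -0.04 -0.    0.   -0.  ]
26 10.8 [ 0.1   0.   -0.03 -0.    0.   -0.  ]
28 9.4 [-0.01  0.   -0.   -0.    0.   -0.  ]
30 8.1 [-0.13  0.    0.02 -0.    0.   -0.  ]
32 7.5 [-0.33  0.    0.06 -0.    0.02 -0.  ]
34 7.5 [-0.62  0.01  0.12 -0.    0.05 -0.  ]
36 7.5 [-0.92  0.01  0.18 -0.    0.09 -0.  ]
38 7.5 [-1.21  0.01  0.26 -0.    0.12 -0.  ]
40 7.5 [-1.49  0.01  0.35 -0.    0.16 -0.  ]
42 7.5 [-1.78  0.01  0.44 -0.    0.19 -0.  ]
44 7.5 [-2.06  0.01  0.55 -0.    0.23 -0.  ]
46 7.5 [-2.33  0.01  0.66 -0.    0.26 -0.  ]
48 7.5 [-2.6   0.01  0.79 -0.    0.3  -0.  ]
50 7.5 [-2.87  0.01  0.92 -0.    0.33 -0.  ]
```

Emit:
move_arm([
  [[-0.07, 0, 0.01, 0, 0, 0], [-0.13, 0, 0.02, 0, 0, 0], [-0.22, 0, 0.04, 0, 0.01, 0], [-0.33, 0, 0.06, 0, 0.02, 0], [-0.47, 0, 0.09, 0, 0.035, 0], [-0.62, 0.01, 0.12, 0, 0.055, 0], [-0.77, 0.01, 0.15, 0, 0.07, 0], [-0.92, 0.01, 0.18, 0, 0.09, 0], [-1.06, 0.01, 0.22, 0, 0.105, 0], [-1.21, 0.01, 0.26, 0, 0.12, 0], [-1.35, 0.01, 0.3, 0, 0.14, 0], [-1.35, 0.01, 0.3, 0, 0.14, 0]],
])

```text
time: 8.55
position: [0.5515, -0.0524, 0.3285]
tool_rot: [0.626, 0.777, 0.044, -0.055]
ft_force: [-0.0, 0.0, 1.0]
grip_width: 0.0197
grip_force: 0.2
```

```bash
python3 - <<'E'
from see import *
print(x0,o["ft_force"],o["time"],o["grip_width"])
c,d,th=grey(np.radians(38),png="pics/s2.png")
O=c-d*((c[2]-.05*np.sin(th))/d[2]); print("edge",(O+.05*(np.cos(th)*w-np.sin(th)*zz)).round(4),EDGE)
for d in list(range(38,66,2)):
    T,al,k=tip(np.radians(d)); x,Q=pose(T,al); print(d,round(k*1e3,1),row(x,Q,x0,Q0).round(2))
E
```

```text
[ 0.55147023 -0.05237336  0.32849945] [-0.018964    0.04748476  1.00770027] 8.55 0.019654366928071904
n 1146 rms 0.0015 theta 37.3 lat dir -0.005
edge [ 0.5309  0.0431 -0.    ] [0.529835 0.04419  0.      ]
38 7.5 [ 0.16 -0.01 -0.02 -0.   -0.02 -0.  ]
40 7.5 [-0.14 -0.    0.02 -0.    0.02 -0.  ]
42 7.5 [-0.43 -0.    0.08 -0.    0.05 -0.  ]
44 7.5 [-0.73 -0.    0.15 -0.    0.09 -0.  ]
46 7.5 [-1.02 -0.    0.22 -0.    0.12 -0.  ]
48 7.5 [-1.3  -0.    0.31 -0.    0.16 -0.  ]
50 7.5 [-1.59  0.    0.4   0.    0.19 -0.  ]
52 7.5 [-1.87  0.    0.51  0.    0.23 -0.  ]
54 7.5 [-2.14  0.    0.62  0.    0.26 -0.  ]
56 7.5 [-2.41  0.    0.75  0.    0.3  -0.  ]
58 7.5 [-2.68  0.    0.88  0.    0.33 -0.  ]
60 7.5 [-2.94  0.    1.03  0.    0.37 -0.  ]
62 7.5 [-3.2   0.01  1.18  0.    0.4  -0.  ]
64 7.5 [-3.45  0.01  1.34  0.    0.44 -0.  ]
```

View pics/s2.png

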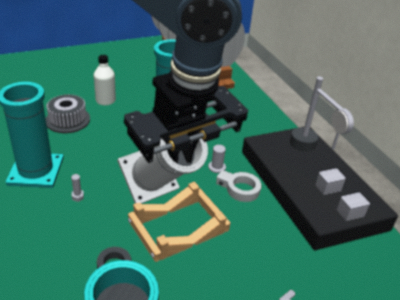

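The view shows the cylinder, at (155,170), leaning on the fingers towards the cradle at (180,220), with its foot edge unmoved. I'll keep going.

Emit:
move_arm([
  [[-0.1, 0, 0.02, 0, 0.01, 0], [-0.25, 0, 0.05, 0, 0.03, 0], [-0.43, 0, 0.08, 0, 0.05, 0], [-0.6, 0, 0.12, 0, 0.07, 0], [-0.78, 0, 0.16, 0, 0.095, 0], [-0.95, 0, 0.2, 0, 0.115, 0], [-1.13, 0, 0.26, 0, 0.14, 0], [-1.3, 0, 0.31, 0, 0.16, 0], [-1.47, 0, 0.36, 0, 0.18, 0], [-1.64, 0, 0.42, 0, 0.2, 0], [-1.8, 0, 0.48, 0, 0.22, 0], [-1.8, 0, 0.48, 0, 0.22, 0]],
])

```text
time: 10.1
position: [0.566, -0.1194, 0.2992]
tool_rot: [0.617, 0.766, 0.112, -0.14]
ft_force: [1.5, -2.1, -0.5]
grip_width: 0.0201
grip_force: 0.6
```

```bash
python3 - <<'E'
from see import *
print(x0,o["ft_force"],o["time"],o["grip_width"])
c,d,th=grey(np.radians(52))
O=c-d*((c[2]-.05*np.sin(th))/d[2]); print("edge",(O+.05*(np.cos(th)*w-np.sin(th)*zz)).round(4),EDGE)
for d in list(range(50,80,2)):
    T,al,k=tip(np.radians(d)); x,Q=pose(T,al); print(d,round(k*1e3,1),row(x,Q,x0,Q0).round(2))
E
```

```text
[ 0.56604083 -0.11939853  0.29917275] [ 1.53046077 -2.12339414 -0.54521613] 10.1 0.020096627974524106
n 536 rms 0.0011 theta 48.8 lat dir -0.019
edge [0.5316 0.0425 0.    ] [0.529835 0.04419  0.      ]
50 7.5 [ 0.23  0.   -0.03 -0.   -0.03 -0.  ]
52 7.5 [-0.07  0.    0.01 -0.    0.01 -0.  ]
54 7.5 [-0.36  0.    0.06  0.    0.04 -0.  ]
56 7.5 [-0.66  0.    0.12  0.    0.08 -0.  ]
58 7.5 [-0.95  0.01  0.2   0.    0.11 -0.  ]
60 7.5 [-1.23  0.01  0.28  0.    0.15 -0.  ]
62 7.5 [-1.52  0.01  0.37  0.    0.18 -0.  ]
64 7.5 [-1.8   0.01  0.47  0.    0.22 -0.  ]
66 7.5 [-2.08  0.01  0.59  0.    0.25 -0.  ]
68 7.5 [-2.35  0.01  0.71  0.    0.29 -0.  ]
70 7.5 [-2.62  0.01  0.84  0.    0.32 -0.  ]
72 7.5 [-2.88  0.01  0.98  0.    0.36 -0.  ]
74 7.5 [-3.14  0.01  1.13  0.    0.39 -0.  ]
76 7.5 [-3.4   0.01  1.29  0.    0.42 -0.  ]
78 7.5 [-3.64  0.01  1.46  0.    0.46 -0.  ]
```

Emit:
move_arm([
  [[-0.1, 0, 0.02, 0, 0.015, 0], [-0.26, 0, 0.04, 0, 0.03, 0], [-0.43, 0, 0.07, 0, 0.05, 0], [-0.6, 0, 0.11, 0, 0.07, 0], [-0.78, 0, 0.15, 0, 0.09, 0], [-0.95, 0, 0.2, 0, 0.11, 0], [-1.12, 0, 0.25, 0, 0.135, 0], [-1.29, 0, 0.3, 0, 0.155, 0], [-1.46, 0, 0.35, 0, 0.175, 0], [-1.63, 0, 0.41, 0, 0.2, 0], [-1.8, 0, 0.47, 0, 0.22, 0], [-1.8, 0, 0.47, 0, 0.22, 0]],
])

```text
time: 11.65
position: [0.579, -0.1787, 0.256]
tool_rot: [0.601, 0.746, 0.179, -0.223]
ft_force: [0.9, -0.8, -0.1]
grip_width: 0.0201
grip_force: 0.9
```

```bash
python3 - <<'E'
from see import *
print(x0,o["ft_force"],o["time"],o["grip_width"])
for n in("side","top"):
    c,d,th=grey(np.radians(63),n,png=f"pics/{n}3.png")
    O=c-d*((c[2]-.05*np.sin(th))/d[2]); print("edge",(O+.05*(np.cos(th)*w-np.sin(th)*zz)).round(4),EDGE)
for d in list(range(62,92,2)):
    T,al,k=tip(np.radians(d)); x,Q=pose(T,al); print(d,round(k*1e3,1),row(x,Q,x0,Q0).round(2))
E
```

```text
[ 0.57897754 -0.17870018  0.25601971] [ 0.85546823 -0.80754525 -0.10003246] 11.65 0.020142320020071092
n 903 rms 0.0006 theta 63.9 lat dir -0.003
edge [0.5302 0.0448 0.    ] [0.529835 0.04419  0.      ]
n 528 rms 0.0024 theta 64.7 lat dir 0.023
edge [0.5298 0.0472 0.    ] [0.529835 0.04419  0.      ]
62 7.5 [ 0.3   0.01 -0.04  0.   -0.04 -0.  ]
64 7.5 [ 0.    0.01 -0.    0.   -0.   -0.  ]
66 7.5 [-0.29  0.01  0.05  0.    0.03 -0.  ]
68 7.5 [-0.59  0.01  0.11  0.    0.07 -0.  ]
70 7.5 [-0.88  0.01  0.18  0.    0.1  -0.  ]
72 7.5 [-1.17  0.01  0.26  0.    0.13 -0.  ]
74 7.5 [-1.45  0.01  0.35  0.    0.17 -0.  ]
76 7.5 [-1.74  0.01  0.45  0.    0.2  -0.  ]
78 7.5 [-2.01  0.01  0.56  0.    0.24 -0.  ]
80 7.5 [-2.29  0.02  0.67  0.    0.27 -0.  ]
82 7.5 [-2.56  0.02  0.8   0.    0.31 -0.  ]
84 7.5 [-2.82  0.02  0.94  0.    0.34 -0.  ]
86 7.5 [-3.09  0.02  1.09  0.    0.38 -0.  ]
88 7.5 [-3.34  0.02  1.24  0.    0.41 -0.  ]
90 7.5 [-3.59  0.02  1.41  0.    0.45 -0.  ]
```

View pics/side3.png

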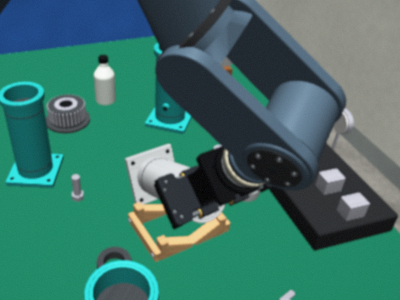

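The side view shows the cylinder at about 64°, held by the fingers, with its flange at (150,175) in place. I'll continue.

Emit:
move_arm([
  [[-0.1, 0, 0.02, 0, 0.01, 0], [-0.26, 0, 0.04, 0, 0.03, 0], [-0.43, 0, 0.08, 0, 0.05, 0], [-0.6, 0.01, 0.11, 0, 0.07, 0], [-0.77, 0.01, 0.15, 0, 0.09, 0], [-0.94, 0.01, 0.2, 0, 0.105, 0], [-1.1, 0.01, 0.24, 0, 0.125, 0], [-1.26, 0.01, 0.29, 0, 0.145, 0], [-1.42, 0.01, 0.34, 0, 0.165, 0], [-1.58, 0.01, 0.4, 0, 0.185, 0], [-1.74, 0.01, 0.45, 0, 0.2, 0], [-1.74, 0.01, 0.45, 0, 0.2, 0]],
])

```text
time: 13.25
position: [0.5897, -0.2256, 0.2028]
tool_rot: [0.58, 0.72, 0.238, -0.297]
ft_force: [0.8, -1.5, -1.0]
grip_width: 0.0199
grip_force: 1.2
```

```bash
python3 - <<'E'
from see import *
print(x0,o["ft_force"],o["time"],o["grip_width"])
for n in("side","top"):
    c,d,th=grey(np.radians(75),n)
    O=c-d*((c[2]-.05*np.sin(th))/d[2]); print("edge",(O+.05*(np.cos(th)*w-np.sin(th)*zz)).round(4),EDGE)
for d in list(range(74,93,2)):
    T,al,k=tip(np.radians(d)); x,Q=pose(T,al); print(d,round(k*1e3,1),row(x,Q,x0,Q0).round(2))
E
```

```text
[ 0.58965337 -0.2256484   0.20277265] [ 0.78812995 -1.53087124 -1.04389608] 13.25 0.019942523080240002
n 2131 rms 0.0009 theta 76.3 lat dir -0.003
edge [0.53   0.0457 0.    ] [0.529835 0.04419  0.      ]
n 1226 rms 0.0024 theta 76.5 lat dir -0.001
edge [0.5305 0.0473 0.    ] [0.529835 0.04419  0.      ]
74 7.5 [ 0.3   0.   -0.05  0.   -0.03 -0.  ]
76 7.5 [ 0.    0.   -0.01  0.    0.   -0.  ]
78 7.5 [-0.29  0.    0.05  0.    0.04 -0.  ]
80 7.5 [-0.59  0.    0.11  0.    0.07 -0.  ]
82 7.5 [-0.88  0.    0.18  0.    0.11 -0.  ]
84 7.5 [-1.16  0.01  0.26  0.    0.14 -0.  ]
86 7.5 [-1.45  0.01  0.36  0.    0.18 -0.  ]
88 7.5 [-1.73  0.01  0.46  0.    0.21 -0.  ]
90 7.5 [-2.01  0.01  0.57  0.    0.25 -0.  ]
92 7.5 [-2.28  0.01  0.69  0.    0.28 -0.  ]
```

Emit:
move_arm([
  [[-0.1, 0, 0.01, 0, 0.01, 0], [-0.27, 0, 0.04, 0, 0.035, 0], [-0.44, 0, 0.08, 0, 0.055, 0], [-0.6, 0, 0.11, 0, 0.07, 0], [-0.77, 0, 0.15, 0, 0.095, 0], [-0.95, 0, 0.2, 0, 0.115, 0], [-1.12, 0.01, 0.25, 0, 0.135, 0], [-1.3, 0.01, 0.31, 0, 0.16, 0], [-1.45, 0.01, 0.36, 0, 0.18, 0], [-1.6, 0.01, 0.41, 0, 0.195, 0], [-1.73, 0.01, 0.46, 0, 0.21, 0], [-1.73, 0.01, 0.46, 0, 0.21, 0]],
])

```text
time: 14.85
position: [0.5977, -0.2604, 0.1413]
tool_rot: [0.551, 0.685, 0.298, -0.371]
ft_force: [0.0, 0.0, -0.3]
grip_width: 0.0202
grip_force: 0.0
```

```bash
python3 - <<'E'
from see import *
print(x0,o["ft_force"],o["time"],o["grip_width"])
for n in("side","top"):
    c,d,th=grey(np.radians(88),n)
    print(c.round(4),d.round(3))
for d in list(range(86,95,2)):
    T,al,k=tip(np.radians(d)); x,Q=pose(T,al); print(d,round(k*1e3,1),row(x,Q,x0,Q0).round(2))
E
```

```text
[ 0.59766147 -0.26042356  0.14126005] [ 0.03613943  0.04817388 -0.25456252] 14.85 0.02016079470198185
n 2958 rms 0.0012 theta 89.0 lat dir 0.02
[ 0.5494 -0.0519  0.057 ] [ 0.236 -0.972  0.018]
n 1577 rms 0.0025 theta 89.3 lat dir 0.017
[ 0.5503 -0.0517  0.0564] [ 0.234 -0.972  0.012]
86 7.5 [ 0.28 -0.01 -0.05  0.   -0.03 -0.  ]
88 7.5 [-0.01 -0.01 -0.01  0.    0.   -0.  ]
90 7.5 [-0.31 -0.    0.04  0.    0.04 -0.  ]
92 7.5 [-0.6  -0.    0.1   0.    0.07 -0.  ]
94 7.5 [-0.89 -0.    0.18  0.    0.11 -0.  ]
```

The cylinder is down in the notches with almost no force on the fingers. Next I withdraw along the finger axis, then go up and over to the foot side.

```bash
cat > push.py <<'E'
from now import *
u=np.array([np.sin(np.radians(11.2)),-np.cos(np.radians(11.2)),0]); vc=np.array([-u[1],u[0],0]); N=np.array([.5353,.013,0])
def pc(xc,zt,al=0,lat=0):
    z=-np.sin(al)*u-np.cos(al)*zz
    return N+xc*u+lat*vc+zt*zz-.182*z, R.from_matrix(np.stack([np.cross(vc,z),vc,z],1))
E
python3 - <<'E'
from push import *
p=np.load("p.npy"); q=o["q"]
print(q.round(2))
for a in((.23,.13,.8),(.2,.2,.4),(.1,.23,0),(0,.22,0),(-.085,.2,0)):
    x,Q=pc(*a); q,e=ik(x,Q,p,q); print(a,row(x,Q,x0,Q0).round(2),q.round(2),round(e,4))
E
```

```text
[-0.68  1.05  1.3   0.55  1.65 -1.11]
(0.23, 0.13, 0.8) [ 1.31 -0.25 -3.25 -0.02 -0.19  0.01] [-0.75  0.91  1.18  0.44  1.73 -1.03] 0.0
(0.2, 0.2, 0.4) [ 4.85 -0.21 -2.89 -0.01 -0.59  0.02] [-0.63  0.64  1.36  0.27  1.45 -0.9 ] 0.0
(0.1, 0.23, 0) [ 8.12 -0.12  0.07 -0.01 -0.99  0.02] [-0.35  0.43  1.59  0.    1.12 -0.55] 0.0
(0, 0.22, 0) [ 9.28 -0.06  2.3  -0.01 -0.99  0.02] [-0.18  0.41  1.66  0.    1.07 -0.38] 0.0
(-0.085, 0.2, 0) [10.03 -0.02  4.35 -0.01 -0.99  0.02] [-0.03  0.43  1.7   0.    1.01 -0.22] 0.0
```

Emit:
move_arm([
  [[0, 0, -0.3, 0, 0, 0], [0, 0, -0.7, 0, 0, 0], [0, 0, -1.2, 0, 0, 0], [0, 0, -1.8, 0, 0, 0], [0.1, -0.05, -2.4, 0, 0, 0], [1.3, -0.2, -3.2, 0, -0.19, 0], [2.5, -0.2, -3.1, 0, -0.33, 0.01], [3.7, -0.2, -3.0, 0, -0.47, 0.01], [4.85, -0.2, -2.9, 0, -0.6, 0.02], [5.9, -0.2, -1.9, 0, -0.74, 0.02], [7.0, -0.15, -0.9, 0, -0.88, 0.02], [8.1, -0.12, 0.07, 0, -0.99, 0.02]],
])

```text
time: 16.45
position: [0.5542, -0.0847, 0.4131]
tool_rot: [0.634, 0.773, -0.004, -0.001]
ft_force: [0.5, -0.2, -0.4]
grip_width: 0.0201
grip_force: 0.0
```

```bash
python3 - <<'E'
from push import *
print(x0,o["ft_force"],o["time"])
for a in((.1,.23,0),(.05,.225,0),(0,.22,0),(-.085,.2,0),(-.085,.035,0)):
    x,Q=pc(*a);  print(a,row(x,Q,x0,Q0).round(2))
E
```

```text
[ 0.55417482 -0.08468416  0.41310919] [ 0.46087356 -0.2092582  -0.39544077] 16.45
(0.1, 0.23, 0) [-0.01  0.01  0.03 -0.01  0.    0.  ]
(0.05, 0.225, 0) [ 1.24  0.02  0.15 -0.01  0.    0.  ]
(0, 0.22, 0) [ 2.49  0.02  0.27 -0.01  0.    0.  ]
(-0.085, 0.2, 0) [ 4.62  0.03  0.76 -0.01  0.    0.  ]
(-0.085, 0.035, 0) [ 4.63  0.06  4.88 -0.01  0.    0.  ]
```

Emit:
move_arm([
  [[1.2, 0.02, 0.15, -0.01, 0, 0], [2.4, 0.02, 0.27, -0.01, 0, 0], [3.6, 0.03, 0.5, -0.01, 0, 0], [4.62, 0.03, 0.76, -0.01, 0, 0], [4.62, 0.03, 0.76, -0.01, 0, 0], [4.62, 0.03, 0.76, -0.01, 0, 0], [4.62, 0.03, 0.76, -0.01, 0, 0]],
], claw=-0.15)

```text
time: 17.32
position: [0.5197, 0.0944, 0.3813]
tool_rot: [0.634, 0.773, 0.0, 0.001]
ft_force: [-0.0, 0.3, 0.4]
grip_width: 0.0499
grip_force: 0.0
```

```bash
python3 - <<'E'
from see import *
import push
from push import u,vc,N,pc
print(x0,o["ft_force"],o["time"],o["grip_width"])
for n in("side","top"):
    c,d,th=grey(np.radians(88),n,png=f"pics/{n}4.png")
    r=c-N; print(n,"mid axis in cradle",(r@u).round(4),(r@vc).round(4),c[2].round(4),"dir",(d@u).round(3),(d@vc).round(3),d[2].round(3))
    W=world(camera(n)); X=(W-N)@u; Y=(W-N)@vc; Z=W[...,2]
    m=(np.abs(Y)<.06)&(Z>.06)&(Z<.11)&(X<-.005)&(X>-.07); print("flange x pct",np.percentile(X[m],[1,5,50,95,99]).round(4),"z",np.percentile(Z[m],99).round(3),"far x",X[(np.abs(Y)<.05)&(Z>.06)&(Z<.1)&(X<.25)].max().round(4))
for a in((-.085,.2,0),(-.085,.035,0)):
    x,Q=pc(*a);  print(a,row(x,Q,x0,Q0).round(2))
E
```

```text
[0.51972943 0.09437661 0.38132308] [-0.00152297  0.25360227  0.39812889] 17.325 0.04992173156320559
n 3248 rms 0.0019 theta 88.6 lat dir 0.015
side mid axis in cradle 0.0664 0.0011 0.0571 dir 0.999 0.038 0.024
flange x pct [-0.0352 -0.0317 -0.0228 -0.0082 -0.006 ] z 0.109 far x 0.1681
n 2106 rms 0.0025 theta 89.1 lat dir 0.019
top mid axis in cradle 0.0664 0.0022 0.0563 dir 0.999 0.042 0.016
flange x pct [-0.0367 -0.0343 -0.0095 -0.0057 -0.0051] z 0.109 far x 0.1646
(-0.085, 0.2, 0) [ 0.05 -0.01 -0.02  0.    0.    0.  ]
(-0.085, 0.035, 0) [ 0.06 -0.02  4.11  0.    0.    0.  ]
```

View pics/side4.png

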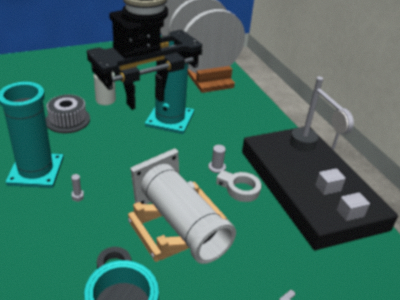

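The side view shows the cylinder lying in the cradle with its mouth at (215,240) and its flange at (155,175). The flange is still about 20 mm short of the near end. I lower the spread fingers behind the flange.

Emit:
move_arm([
  [[0.05, -0.01, 1, 0, 0, 0], [0.05, -0.01, 2, 0, 0, 0], [0.05, -0.01, 3, 0, 0, 0], [0.06, -0.02, 3.7, 0, 0, 0], [0.06, -0.02, 4.1, 0, 0, 0], [-0.2, -0.02, 4.1, 0, 0, 0], [-0.5, -0.02, 4.1, 0, 0, 0], [-0.7, -0.02, 4.1, 0, 0, 0], [-0.8, -0.02, 4.1, 0, 0, 0], [-0.85, -0.02, 4.1, 0, 0, 0], [-0.85, -0.02, 4.1, 0, 0, 0]],
])

```text
time: 18.9
position: [0.5255, 0.062, 0.2171]
tool_rot: [0.633, 0.774, 0.001, 0.001]
ft_force: [0.3, -0.6, 1.5]
grip_width: 0.0499
grip_force: 0.9
```

```bash
python3 - <<'E'
from push import *
print(x0,o["ft_force"],o["time"], "tip xc",((x0-N)@u).round(4),"lat",((x0-N)@vc).round(4))
for a in((-.0425,.035,0),(-.0215,.035,0)):
    x,Q=pc(*a);  print(a,row(x,Q,x0,Q0).round(2))
E
```

```text
[0.52547028 0.06199142 0.21708296] [ 0.29549133 -0.56077812  1.52314283] 18.9 tip xc -0.05 lat -0.0001
(-0.0425, 0.035, 0) [-0.19  0.    0.    0.    0.    0.  ]
(-0.0215, 0.035, 0) [-0.71  0.    0.    0.    0.    0.  ]
```

Now I push slowly at about 2 mm per row, stopping just short to check the force.

Emit:
move_arm([
  [[-0.05, 0, 0, 0, 0, 0], [-0.1, 0, 0, 0, 0, 0], [-0.15, 0, 0, 0, 0, 0], [-0.2, 0, 0, 0, 0, 0], [-0.25, 0, 0, 0, 0, 0], [-0.3, 0, 0, 0, 0, 0], [-0.35, 0, 0, 0, 0, 0], [-0.4, 0, 0, 0, 0, 0], [-0.45, 0, 0, 0, 0, 0], [-0.5, 0, 0, 0, 0, 0], [-0.55, 0, 0, 0, 0, 0], [-0.55, 0, 0, 0, 0, 0]],
])

```text
time: 20.4
position: [0.5298, 0.0419, 0.2175]
tool_rot: [0.633, 0.774, 0.001, 0.001]
ft_force: [0.8, 8.1, 7.6]
grip_width: 0.0502
grip_force: 5.6
```

```bash
cat > chk.py <<'E'
from see import *
from push import u,vc,N,pc
print(x0,o["ft_force"],o["time"],"tip xc",((x0-N)@u).round(4))
for n in("side","top"):
    c,d,th=grey(np.radians(89),n)
    r=c-N; print(n,"mid axis",(r@u).round(4),(r@vc).round(4),c[2].round(4),"dir",(d@vc).round(3),d[2].round(3))
    W=world(camera(n)); X=(W-N)@u; Y=(W-N)@vc; Z=W[...,2]
    print("far x",np.sort(X[(np.abs(Y)<.05)&(Z>.06)&(Z<.1)&(X<.25)])[-5].round(4))
E
python3 chk.py
```

```text
[0.52982645 0.04187731 0.21752169] [0.83090275 8.12841519 7.56369701] 20.4 tip xc -0.0294
n 3293 rms 0.0031 theta 90.6 lat dir -0.015
side mid axis 0.0675 -0.0015 0.0559 dir 0.008 -0.01
far x 0.1858
n 670 rms 0.0023 theta 89.9 lat dir -0.019
top mid axis 0.0675 -0.0007 0.0551 dir 0.004 0.002
far x 0.182
```

Emit:
move_arm([
  [[-0.03, 0, 0, 0, 0, 0], [-0.06, 0, 0, 0, 0, 0], [-0.06, 0, 0, 0, 0, 0]],
])

```text
time: 20.98
position: [0.5303, 0.0397, 0.2176]
tool_rot: [0.633, 0.774, 0.001, 0.001]
ft_force: [2.1, 8.0, 7.5]
grip_width: 0.0503
grip_force: 5.8
```

```bash
python3 chk.py
```

```text
[0.53026819 0.03967887 0.21755901] [2.13447942 8.03649367 7.48158156] 20.975 tip xc -0.0271
n 3251 rms 0.0031 theta 90.6 lat dir -0.014
side mid axis 0.0675 -0.0015 0.0559 dir 0.009 -0.01
far x 0.1883
n 631 rms 0.0026 theta 92.5 lat dir -0.016
top mid axis 0.0674 -0.0008 0.0572 dir 0.007 -0.043
far x 0.1847
```

Emit:
move_arm([
  [[-0.03, 0, 0, 0, 0, 0], [-0.05, 0, 0, 0, 0, 0], [-0.05, 0, 0, 0, 0, 0]],
])

```text
time: 21.55
position: [0.5306, 0.0378, 0.2176]
tool_rot: [0.633, 0.774, 0.001, 0.001]
ft_force: [1.6, 8.9, 6.9]
grip_width: 0.0501
grip_force: 5.9
```

Emit:
move_arm([
  [[-0.03, 0, 0, 0, 0, 0], [-0.04, 0, 0, 0, 0, 0], [-0.04, 0, 0, 0, 0, 0]],
])

```text
time: 21.92
position: [0.5308, 0.037, 0.2176]
tool_rot: [0.633, 0.774, 0.002, 0.0]
ft_force: [1.5, 12.7, 9.0]
grip_width: 0.0503
grip_force: 8.0
```

Emit:
move_arm([
  [[-0.02, 0, 0, 0, 0, 0], [-0.02, 0, 0, 0, 0, 0]],
])

```text
time: 22.18
position: [0.5307, 0.0368, 0.2177]
tool_rot: [0.633, 0.774, 0.002, -0.0]
ft_force: [2.1, 16.2, 9.0]
grip_width: 0.05
grip_force: 9.5
```

```bash
python3 chk.py
```

```text
[0.53074266 0.03683467 0.21765012] [ 2.10595424 16.15687268  9.04573687] 22.175 tip xc -0.0243
n 3209 rms 0.003 theta 90.7 lat dir -0.015
side mid axis 0.0675 -0.0016 0.056 dir 0.008 -0.012
far x 0.1904
n 574 rms 0.0025 theta 90.6 lat dir -0.014
top mid axis 0.0675 -0.001 0.0554 dir 0.009 -0.01
far x 0.1871
```

The force rose against a solid stop and the mouth is at about 188 mm, so the flange is home. I back off and retract.

Emit:
move_arm([
  [[0.05, 0, 0, 0, 0, 0], [0.15, 0, 0, 0, 0, 0], [0.35, 0, 0, 0, 0, 0], [0.7, 0, 0, 0, 0, 0], [1.2, 0, 0, 0, 0, 0], [1.5, 0, -0.8, 0, 0, 0], [1.5, 0, -2, 0, 0, 0], [1.5, 0, -3.2, 0, 0, 0], [1.5, 0, -4.2, 0, 0, 0], [1.5, 0, -4.2, 0, 0, 0]],
])

```text
time: 23.62
position: [0.5187, 0.0941, 0.3872]
tool_rot: [0.633, 0.774, 0.002, 0.002]
ft_force: [-1.0, 0.2, -0.3]
grip_width: 0.05
grip_force: 0.0
```

```bash
python3 chk.py; python3 -c "
from h import *
a=camera('side')['pixels'][100:400,170:570];b=camera('top')['pixels'][160:340,250:490];cv2.imwrite('pics/fin.png',np.hstack([a,cv2.resize(b,(400,300))]))"
```

```text
[0.51872889 0.09412173 0.38717938] [-0.97570578  0.18701827 -0.33579059] 23.625 tip xc -0.0828
n 3220 rms 0.0031 theta 90.6 lat dir -0.017
side mid axis 0.0675 -0.0014 0.056 dir 0.006 -0.01
far x 0.1905
n 2015 rms 0.0028 theta 90.3 lat dir -0.02
top mid axis 0.0674 -0.0004 0.0551 dir 0.003 -0.005
far x 0.1872
```

View pics/fin.png

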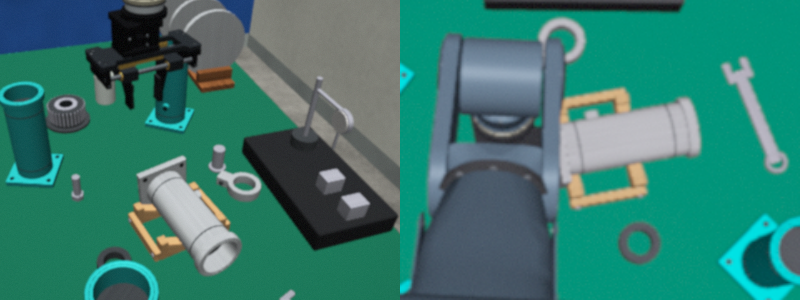

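```bash
python3 - <<'E'
from see import *
from push import u,vc,N
for n in("side","top"):
    W=world(camera(n)); X=(W-N)@u; Y=(W-N)@vc; Z=W[...,2]
    for lo,hi in((-.012,0),(.03,.05),(.06,.08),(.1,.12),(.14,.16),(.178,.186)):
        z=Z[(X>lo)&(X<hi)&(np.abs(Y)<.06)&(Z<.13)]; print(n,lo,np.percentile(z,[90,98]).round(4) if len(z) else 0, len(z))
    k=(Z<.004)&(np.abs(X-.06)<.3)&(np.abs(Y)<.2); print("bench",np.median(Z[k]).round(4))
    m=(X<-.004)&(X>-.06)&(np.abs(Y)<.05)&(Z>.03)&(Z<.097); print("underside x",np.percentile(X[m],[2,5,10]).round(4) if m.any() else 0)
E
```

```text
side -0.012 [0.1083 0.1095] 291
side 0.03 [0.0929 0.0944] 533
side 0.06 [0.0932 0.0944] 460
side 0.1 [0.0925 0.0942] 791
side 0.14 [0.0926 0.0938] 752
side 0.178 [0.0963 0.0988] 656
bench 0.0005
underside x [-0.0107 -0.0105 -0.0101]
top -0.012 [0.1063 0.1088] 160
top 0.03 [0.0932 0.0969] 410
top 0.06 [0.0933 0.0964] 388
top 0.1 [0.0932 0.0967] 368
top 0.14 [0.0933 0.0958] 402
top 0.178 [0.0986 0.1013] 172
bench -0.0005
underside x [-0.013  -0.013  -0.0129]
```

```bash
python3 - <<'E'
from see import *
from push import u,vc,N
for n in("side","top"):
    W=np.nanmedian([world(camera(n)) for _ in range(4)],0); X=(W-N)@u; Y=(W-N)@vc; Z=W[...,2]
    for lo,hi in((.03,.08),(.09,.115),(.12,.165)):
        m=(X>lo)&(X<hi)&(np.abs(Y)<.03)&(Z>.05)
        # circle fit in (Y,Z), radius .038
        f=least_squares(lambda p:np.hypot(Y[m]-p[0],Z[m]-p[1])-.038,[0,.05],loss="soft_l1",f_scale=.001); print(n,lo,m.sum(),"axis y,z",f.x.round(4),"rms",np.sqrt(np.mean(f.fun**2)).round(4))
        k=m&(np.abs(Y)<.005); print("   top med",np.median(Z[k]).round(4),np.std(Z[k]).round(4))
    m=(X>-.014)&(X<.002)&(Z>.095)&(np.abs(Y)<.06); 
    for y in np.arange(-.05,.05,.02):
        k=m&(Y>y)&(Y<y+.02); print("   flange",y.round(2),k.sum(),np.median(Z[k]).round(4) if k.any() else 0)
    m=(X>0)&(X<.11)&(np.abs(Y)>.045)&(np.abs(Y)<.085)&(Z>.03)&(Z<.05); print("cradle top",np.median(Z[m]).round(4),m.sum(), "Y",np.percentile(Y[m],[1,99]).round(4))
E
```

```text
side 0.03 619 axis y,z [-0.0015  0.0557] rms 0.0005
   top med 0.0936 0.0005
side 0.09 351 axis y,z [-0.0015  0.0556] rms 0.0005
   top med 0.0934 0.0005
side 0.12 707 axis y,z [-0.0013  0.0556] rms 0.0005
   top med 0.0935 0.0006
   flange -0.05 79 0.1028
   flange -0.03 75 0.1042
   flange -0.01 86 0.105
   flange 0.01 88 0.1069
   flange 0.03 54 0.1081
cradle top 0.0403 341 Y [-0.0684  0.0673]
top 0.03 538 axis y,z [-0.0006  0.0552] rms 0.0014
   top med 0.0933 0.0014
top 0.09 269 axis y,z [-0.0005  0.0549] rms 0.0014
   top med 0.0929 0.0015
top 0.12 478 axis y,z [-0.0005  0.0549] rms 0.0014
   top med 0.0926 0.0016
   flange -0.05 49 0.1022
   flange -0.03 34 0.1039
   flange -0.01 16 0.1059
   flange 0.01 4 0.1056
   flange 0.03 0 0
cradle top 0.0389 225 Y [-0.0674  0.0679]
```

```bash
python3 - <<'E'
from see import *
from push import u,vc,N
for n in("side","top"):
  W=np.load(n+"0.npy"); X=(W-N)@u; Y=(W-N)@vc; Z=W[...,2]
  for lo,hi in((.003,.015),(.095,.107)):
    m=(X>lo)&(X<hi)&(np.abs(Y)<.082)&(Z<.06)&(Z>.003)
    print(n,lo,[(int(y*1e3),float(np.median(Z[m&(np.abs(Y-y)<.005)]).round(4)) if (m&(np.abs(Y-y)<.005)).any() else None) for y in np.arange(-.08,.081,.01)])
c=camera("side"); cv2.imwrite("pics/z.png",cv2.resize(c["pixels"][230:390,280:440],None,fx=3.7,fy=3.7,interpolation=cv2.INTER_CUBIC))
E
```

```text
side 0.003 [(-80, 0.0209), (-70, 0.0262), (-60, 0.0407), (-50, 0.031), (-40, 0.0278), (-30, 0.0228), (-20, 0.0177), (-10, 0.0133), (0, 0.0098), (9, 0.0135), (19, 0.018), (29, 0.0228), (39, 0.0279), (49, 0.0325), (59, 0.0405), (69, 0.0399), (79, 0.0217)]
side 0.095 [(-80, 0.0202), (-70, 0.0279), (-60, 0.0404), (-50, 0.0305), (-40, 0.027), (-30, 0.0226), (-20, 0.0171), (-10, 0.0124), (0, 0.0099), (9, 0.0129), (19, 0.0175), (29, 0.0225), (39, 0.0274), (49, 0.0326), (59, 0.0401), (69, 0.0399), (79, 0.0224)]
top 0.003 [(-80, 0.0211), (-70, 0.0248), (-60, 0.0386), (-50, 0.0317), (-40, 0.0268), (-30, 0.0231), (-20, 0.0162), (-10, 0.0131), (0, 0.0076), (9, 0.014), (19, 0.0175), (29, 0.021), (39, 0.0262), (49, 0.0306), (59, 0.0409), (69, 0.0381), (79, 0.0222)]
top 0.095 [(-80, 0.0212), (-70, 0.0248), (-60, 0.0409), (-50, 0.0321), (-40, 0.027), (-30, 0.0202), (-20, 0.0174), (-10, 0.0129), (0, 0.0088), (9, 0.0116), (19, 0.0164), (29, 0.0223), (39, 0.0268), (49, 0.0316), (59, 0.039), (69, 0.0392), (79, 0.0202)]
```

View pics/z.png

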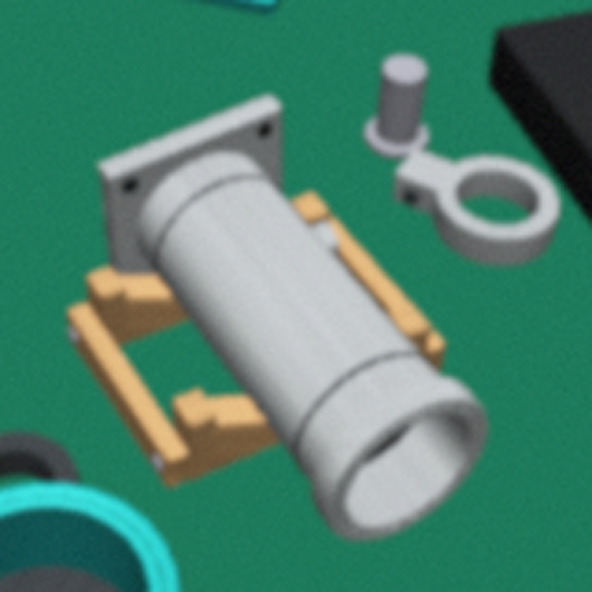

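The crop shows the flange rolled about 4° about the barrel axis (its far top corner at (275,100) is higher) and the axis measures about 5 mm above nominal. That is close to the 57 mm height limit. I'll press the high flange corner down gently with closed fingertips.

```bash
python3 - <<'E'
from push import *
for a in((-.006,.2,0,.038),(-.006,.115,0,.038),(-.006,.108,0,.038)):
    x,Q=pc(*a);  print(a,row(x,Q,x0,Q0).round(2))
E
```

```text
(-0.006, 0.2, 0, 0.038) [-1.89  0.96  0.07  0.    0.    0.  ]
(-0.006, 0.115, 0, 0.038) [-1.89  0.96  2.19  0.    0.    0.  ]
(-0.006, 0.108, 0, 0.038) [-1.89  0.96  2.37  0.    0.    0.  ]
```

Emit:
move_arm([
  [[-1, 0.5, 0, 0, 0, 0], [-1.89, 0.96, 0.07, 0, 0, 0], [-1.89, 0.96, 0.07, 0, 0, 0], [-1.89, 0.96, 0.7, 0, 0, 0], [-1.89, 0.96, 1.3, 0, 0, 0], [-1.89, 0.96, 1.8, 0, 0, 0], [-1.89, 0.96, 2.1, 0, 0, 0], [-1.89, 0.96, 2.2, 0, 0, 0], [-1.89, 0.96, 2.28, 0, 0, 0], [-1.89, 0.96, 2.33, 0, 0, 0], [-1.89, 0.96, 2.36, 0, 0, 0], [-1.89, 0.96, 2.36, 0, 0, 0]],
], claw=1)

```text
time: 25.98
position: [0.5719, 0.0263, 0.2911]
tool_rot: [0.633, 0.774, 0.001, 0.001]
ft_force: [0.3, 0.6, 4.5]
grip_width: 0.0002
grip_force: 1.9
```

Emit:
move_arm([
  [[0, 0, 0.02, 0, 0, 0], [0, 0, 0.04, 0, 0, 0], [0, 0, 0.04, 0, 0, 0]],
])

```text
time: 26.35
position: [0.5726, 0.0264, 0.2902]
tool_rot: [0.633, 0.774, 0.002, 0.002]
ft_force: [1.8, 3.0, 6.8]
grip_width: 0.0003
grip_force: 3.6
```

Emit:
move_arm([
  [[0, 0, 0.02, 0, 0, 0], [0, 0, 0.04, 0, 0, 0], [0, 0, 0.06, 0, 0, 0], [0, 0, 0.06, 0, 0, 0]],
])

```text
time: 26.85
position: [0.5736, 0.0266, 0.289]
tool_rot: [0.634, 0.774, 0.003, 0.004]
ft_force: [2.5, 4.5, 11.1]
grip_width: 0.0005
grip_force: 5.7
```

Emit:
move_arm([
  [[0, 0, 0.02, 0, 0, 0], [0, 0, 0.04, 0, 0, 0], [0, 0, 0.06, 0, 0, 0], [0, 0, 0.06, 0, 0, 0]],
])

```text
time: 27.35
position: [0.5747, 0.0269, 0.2878]
tool_rot: [0.634, 0.774, 0.005, 0.005]
ft_force: [4.9, 5.7, 15.8]
grip_width: 0.0009
grip_force: 7.8
```

```bash
cat > fin.py <<'E'
from see import *
from push import u,vc,N
print(x0,o["ft_force"],o["time"])
W=np.nanmedian([world(camera("side")) for _ in range(3)],0); X=(W-N)@u; Y=(W-N)@vc; Z=W[...,2]
for lo,hi in((.03,.08),(.09,.115),(.12,.165)):
    m=(X>lo)&(X<hi)&(np.abs(Y)<.03)&(Z>.05)&(Z<.1)
    f=least_squares(lambda p:np.hypot(Y[m]-p[0],Z[m]-p[1])-.038,[0,.05],loss="soft_l1",f_scale=.001); print(lo,m.sum(),"axis y,z",f.x.round(4))
m=(X>-.014)&(X<.002)&(Z>.095)&(Z<.115)&(np.abs(Y)<.05); print("flange top",[(float(y.round(2)),float(np.median(Z[m&(np.abs(Y-y)<.01)]).round(4))) for y in np.arange(-.04,.05,.02) if (m&(np.abs(Y-y)<.01)).any()])
print("far x",np.sort(X[(np.abs(Y)<.05)&(Z>.06)&(Z<.1)&(X<.25)])[-5].round(4))
E
python3 fin.py
```

```text
[0.57465689 0.02685527 0.28779614] [ 4.91319724  5.6501791  15.81832783] 27.35
0.03 637 axis y,z [-0.      0.0557]
0.09 358 axis y,z [0.     0.0558]
0.12 723 axis y,z [0.0001 0.0557]
flange top [(-0.04, 0.105), (-0.02, 0.1053), (0.0, 0.105), (0.02, 0.105), (0.04, 0.1043)]
far x 0.19
```

The flange is now square and the axis is centred. The axis reads about 55.5 mm high all along, so it is fully seated in both notches. I release and recheck.

Emit:
move_arm([
  [[0, 0, -0.05, 0, 0, 0], [0, 0, -0.12, 0, 0, 0], [0, 0, -0.3, 0, 0, 0], [0, 0, -0.8, 0, 0, 0], [0.3, 0, -1.8, 0, 0, 0], [1, 0, -2.5, 0, 0, 0], [1, 0, -2.5, 0, 0, 0]],
])

```text
time: 28.38
position: [0.5633, 0.0665, 0.3858]
tool_rot: [0.632, 0.775, 0.001, 0.001]
ft_force: [0.5, -0.0, -1.5]
grip_width: 0.0005
grip_force: 0.0
```

```bash
python3 fin.py
```

```text
[0.56326298 0.06651763 0.38577264] [ 0.46718385 -0.04107018 -1.46909155] 28.375
0.03 641 axis y,z [-0.0003  0.0558]
0.09 362 axis y,z [-0.0002  0.0557]
0.12 720 axis y,z [-0.0003  0.0557]
flange top [(-0.04, 0.1051), (-0.02, 0.1054), (0.0, 0.1054), (0.02, 0.1056), (0.04, 0.1057)]
far x 0.1901
```

```bash
python3 -c "
from rig import *
print(hand_in())"
```

```text
the job is handed in; nothing more can be done
None
```

The cylinder was tipped over and eased down, pushed home against the cradle's near end, centred and level, and handed in at about 28 s. The one doubt is height: its axis measured about 56 mm up, where 50 mm is nominal and 57 mm is the limit, and the hand-in gave no verdict.

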